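# Open the child-proof tub of descaling tablets

### The job

The kettle is due for descaling: take the child-proof cap off the white tub of tablets (its outer shell only spins idly unless you press it down while turning anticlockwise) and set the cap down, right way up, on the bare worktop beside the tub. Keep the tub standing on the worktop about where it is, never lifting it with the cap, and do not push the other things about.

Things in the scene. Friction and masses are not known exactly. Their poses are not given: they have to be found in the camera images.
- tub: squat white plastic tub with a paper band, 76 mm across, 70 mm up to its sloping shoulder, which meets the 36 mm wide neck at 83 mm; the neck's rim is at 102 mm. Loose, full, 0.44 to 0.72 kg. Origin: centre of its underside; z up. While the cap is still locked, lifting the cap lifts the whole tub (4 N and more)
- cap_center (a point): middle of the two-part cap, on its axis, 103.5 mm above the tub's underside at the start. White ribbed outer shell 54 mm across: lower edge 10 mm below this point, flat top 14.5 mm above. A grey inner cap reaches 4 mm farther down: standing on the worktop, this point is 14 mm up. Cap 0.07 kg. Orientation: the shell's, z up; it says nothing of the inner cap. Grip the shell's sides from above
- cap_top (a point): centre of the shell's flat top with two moulded arrows. Pressed, the shell gives from 3 N on: 1 mm for the seal, 1 mm to its six teeth. If teeth stand on teeth it is solid there: keep pressing and turn, at most 0.8 rad, until it drops 2.5 mm more. Fully down (5 mm in all) takes 12 N; hold 12 to 18 N while turning. Then up to 0.3 rad of play before the teeth catch. Let go, it springs up
- tub_mouth (a point): centre of the neck's rim. Under three lugs on the neck the inner cap is locked. Carried anticlockwise seen from above (about 0.1 Nm) it is clear of them after 0.5 to 0.9 rad and lifts off; at 1.1 to 1.4 rad it meets a stop and the whole tub slips round, harmlessly. To regrasp, turn back 0.1 rad before letting up, or the teeth jump on; the inner cap keeps its turn
- teapot: small steel teapot with spout and side handle, 98 x 170 x 110 mm, stands to the right; leave alone. Origin: centre of its underside
- tin: food tin, 75 mm across, 58 mm high, in front of the teapot; leave alone. Origin: centre of its underside
- spice_jar: small jar with a big screw lid, 46 mm across, 98 mm high, behind the tub on the left; leave alone. Origin: centre of its underside
- soy_bottle: slim sauce bottle, 40 mm across, 145 mm high, behind the tub; leave alone. Origin: centre of its underside
- gherkin_jar: tall jar with a black screw lid, 64 mm across, 165 mm high, farther back on the left; leave alone. Origin: centre of its underside
- foil_box: long low carton, 46 x 205 mm, 62 mm high, on the left; its long side is its y axis; leave alone. Origin: centre of its underside
Not all that is in view belongs to the job. Leave any orange or purple look-alike of the tub alone.

How it is judged:
On the way:
1. the cap comes off the tub: it is more than 30 mm above its place on the neck while the tub still stands on the worktop (z of cap_center in the frame of tub above 0.134 m and height (world z) of tub below 0.006 m and angle between tub's own z axis and vertical below 0.1 rad), for 0.1 s.
At the end, for the whole second after the job is handed in: The cap stands right way up (within 7 degrees) on the bare worktop, its middle 66 to 300 mm from the tub's axis; the tub stands upright on the worktop within 60 mm of where it was; the cap is let go and everything is at rest (height (world z) of cap_center between 0.009 and 0.019 m and angle between cap_center's own z axis and vertical below 0.12 rad and horizontal distance between cap_center and tub between 0.066 and 0.3 m and height (world z) of tub below 0.004 m and angle between tub's own z axis and vertical below 0.06 rad and distance of tub from where it was at the start of the episode below 0.06 m); the robot touches nothing.
It fails at once if the tub is lifted more than 20 mm off the worktop (height (world z) of tub above 0.02 m).
It fails at once if the tub is tipped by more than 0.4 rad (angle between tub's own z axis and vertical above 0.4 rad).
It fails at once if one of the bystanders is pushed more than 40 mm away (distance of any of teapot, tin, spice_jar, soy_bottle, gherkin_jar, foil_box from where it was at the start of the episode above 0.04 m).
It also fails if it takes over 56 s, if anything falls off the work surface, if the arm or the gripper's body presses on something with over 40 N, if the wrist force passes 120 N, or if a joint passes its speed limit or range.

### The arm

A 7-joint arm with a two-finger parallel gripper is mounted at the origin on a cart in front of the work surface, level with it; the furniture and walls round the work are solid. World frame = base frame: x ahead of the robot, y to its left, z up, the work surface at z = 0. Lengths are in m, angles in rad, forces in N, time in s.
With the tool pointing down it reaches from about 0.4 to 0.85 m from the base axis. Payload 10.4 kg.
Tool frame: the origin (TCP) lies at the very end of the fingers, on their centre line; the grasp point (between the pads) lies 19 mm behind it; z points along the fingers, y is the direction in which the jaws open and shut (so a half turn about z gives the same grasp; the last joint's range is limited). The gripper opens to 87 mm and grips with 3 to 60 N. Pads are 19 mm wide; open, the fingers measure 117 mm over their backs; the gripper's body (75 mm by 190 mm) begins 51 mm behind the grasp point.
Start: joints at [-1.139, 0.332, -0.065, 1.46, 0.022, 1.35, -0.088], TCP at [0.275, 0.561, 0.223] pointing down, gripper open.
Joint ranges: [-2.6, 2.6], [-0.5, 2.12], [-1.47, 1.34], [0.16, 2.42], [-1.27, 4.41], [0.06, 2.06], [-2.6, 2.6]. Speed limits (rad/s): [2.22, 2.22, 2.79, 2.79, 3.14, 3.14, 3.14].

### API

Orientations are given as a unit quaternion [x, y, z, w].
In Python, from bench import r gives the robot as it stands.
- The arm moves only by the shell command python3 -m crank 'ROWS' [FORCE]. ROWS is JSON, a list of rows, each a list of 3 entries, a list of its own where there are three numbers: the opening, from -1 (shut) to 1 (fully open), so that 0 is half open, then the shift along the tool's x, y, z in mm, then the turn about the tool's z in degrees. A call has 1 to 12 rows; each row is the pose to reach, as a shift and turn from the pose commanded when the call began, along the tool's axes at that moment; what a row does not reach only later rows make up. A row lasts 1/12 s, in which the tool goes at most 41.7 mm and 7.16 degrees, less where a joint would pass 70% of its speed; a pose out of reach is approached as far as the arm can. A call with a gripper value outside its range is refused whole. The fingers move at their own pace and stop on an object; FORCE is the grip in N (left out, the last holds). Time passes only in rows, so rows that repeat a pose let the fingers close. It gives the time, the measured TCP pose, the force and the opening at its end, in the units of the state.
- r.read_state(): the state, without advancing time (a new reading comes with each control period).
- r.camera(name): name is "scene" or "top" or "wrist"; returns a dict with "pixels" (480x640x3 uint8, red, green, blue), "fov_y" (degrees; the focal length in pixels is half the picture's height over the tangent of half this angle, whatever the lens; pixels are square), "cx", "cy" (the principal point, pixels), "dist" ([k1, k2, p1, p2, k3] as OpenCV has them; the pictures are not rectified), "cam_to_world" (4x4, takes a point from camera to world coordinates). Camera axes: x right, y down, z forward; pixel columns grow to the right and rows downward; lengths in m; the calibration is good to about 2 mm. A picture is of the moment at which its call begins. There is no depth.
- r.close_job(): hands the job in, once; it reports no verdict.
The state is a dict: "time": time; "joint_positions": joint angles; "joint_vel": joint speeds; "joint_torque": joint torques, N m; "ee_pos": TCP position; "eef_rot": TCP orientation; "ft_force": force on the tool from outside, world axes, zero at the start; "torque": the same for the moment, N m; "width": finger opening in m.
Only numpy, scipy, OpenCV 4.12 (cv2) and the standard library are available. Lean on these libraries where they do the work, as an engineer would, in place of code of your own. Each camera call takes 0.05 s, during which the arm holds its last target.

## Working session

There is one attempt and no reset: what is moved stays moved. The work goes in short steps, Python scripts to look and compute and a shell command to move; the robot and the scene stay as the last step left them, time stands still between calls to the robot, and variables do not carry over. Pictures are saved under pics/ and viewed, and the job is handed in when it is done.

```bash
ls; mkdir -p pics
python3 - <<'E'
from bench import r
import cv2,json
print(r.read_state())
for n in ["scene","top","wrist"]:
    c=r.camera(n); cv2.imwrite(f"pics/{n}0.png",c["pixels"][:,:,::-1])
    print(n,c["fov_y"],c["cx"],c["cy"],c["dist"],c["cam_to_world"])
E
```

```text
pics
{'time': 0.0, 'joint_positions': array([-1.13861964,  0.33289007, -0.06468906,  1.46095106,  0.02161033,
        1.34990424, -0.088513  ]), 'joint_vel': array([ 0.00080396,  0.00256588,  0.00106434,  0.00066768, -0.00069533,
       -0.00094051, -0.00117285]), 'joint_torque': array([-1.01581420e-03, -6.23265338e+01,  2.39437725e-02, -3.89899278e+01,
       -6.15045056e-02,  3.98312195e-02,  1.03131570e-04]), 'ee_pos': array([0.27438019, 0.56111273, 0.22173791]), 'eef_rot': array([ 2.25433744e-01,  9.74258229e-01, -7.17781190e-04, -1.24258673e-04]), 'ft_force': array([0.08598746, 0.30280151, 0.78990414]), 'torque': array([-0.02404382, -0.04621962, -0.03226097]), 'width': 0.08723832538096256}
scene 54.560277112263414 323.0651369153357 245.34535482722237 [-0.1239099  0.         0.         0.         0.       ] [[ 0.88010484 -0.31243179  0.35749384  0.13329231]
 [-0.47474238 -0.58851513  0.65442312 -0.71612476]
 [ 0.00592795 -0.74567843 -0.66627963  0.81567692]
 [ 0.          0.          0.          1.        ]]
top 47.08503470861557 318.97661616569246 240.78595031048638 [-0.12829947  0.          0.          0.          0.        ] [[-0.08145485 -0.97352017  0.21359677  0.26562545]
 [-0.99666391  0.08066099 -0.01244407  0.00394428]
 [-0.00511437 -0.21389782 -0.97684265  1.40091659]
 [ 0.          0.          0.          1.        ]]
wrist 62.14796602033573 314.97056754154346 241.73872508205048 [-0.01415934  0.          0.          0.          0.        ] [[ 0.44059891  0.86807311  0.22873933  0.21232089]
 [ 0.89770212 -0.42552363 -0.11428272  0.59160245]
 [-0.00187176  0.25569262 -0.96675632  0.38392657]
 [ 0.          0.          0.          1.        ]]
```

View pics/scene0.png

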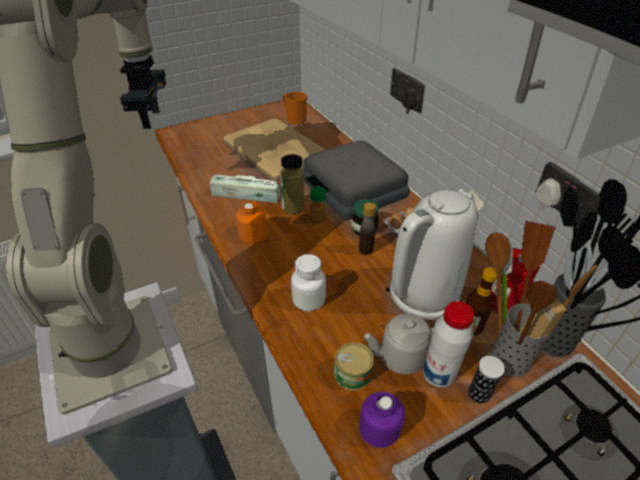

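View pics/top0.png

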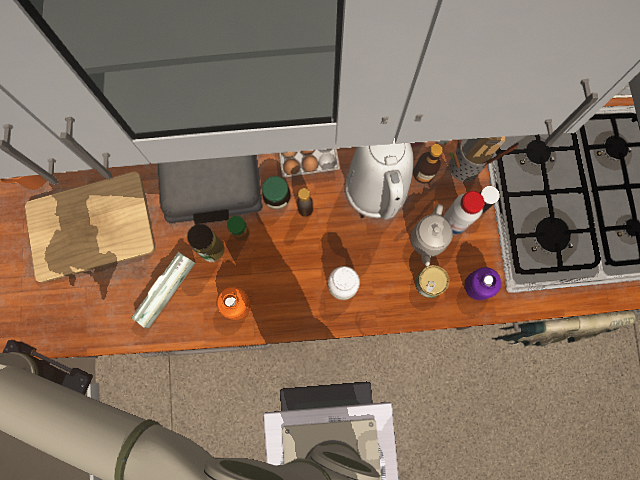

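The scene view shows the white tub at about (309,283), cap at (307,268). The top view shows it at (343,282), with free worktop to its left and right. I'll zoom in next.

```bash
python3 - <<'E'
import cv2,numpy as np
a=cv2.imread("pics/top0.png")[250:315,305:385]; b=cv2.imread("pics/scene0.png")[240:325,270:350]
a=cv2.resize(a,(400,325),interpolation=cv2.INTER_CUBIC);b=cv2.resize(b,(400,425),interpolation=cv2.INTER_CUBIC)
o=np.zeros((425,800,3),np.uint8);o[:325,:400]=a;o[:,400:]=b
cv2.imwrite("pics/z0.png",o)
E
cat > h.py <<'E'
import numpy as np,cv2
from bench import r
def K(c):
    f=240/np.tan(np.radians(c["fov_y"])/2); return np.array([[f,0,c["cx"]],[0,f,c["cy"]],[0,0,1.]])
def ray(c,uv):
    p=cv2.undistortPoints(np.array([[uv]],float),K(c),np.array(c["dist"]))[0,0]
    T=np.array(c["cam_to_world"]); return T[:3,3],T[:3,:3]@np.array([p[0],p[1],1])
def atz(c,uv,z):
    o,d=ray(c,uv); return o+d*(z-o[2])/d[2]
def proj(c,P):
    T=np.linalg.inv(np.array(c["cam_to_world"])); P=np.atleast_2d(np.asarray(P,float))
    return cv2.projectPoints(P,cv2.Rodrigues(T[:3,:3])[0],T[:3,3],K(c),np.array(c["dist"]))[0][:,0]
def circ(x,y,z,rad,n=60):
    t=np.linspace(0,2*np.pi,n); return np.c_[x+rad*np.cos(t),y+rad*np.sin(t),0*t+z]
E
```

```text
(no output)
```

View pics/z0.png

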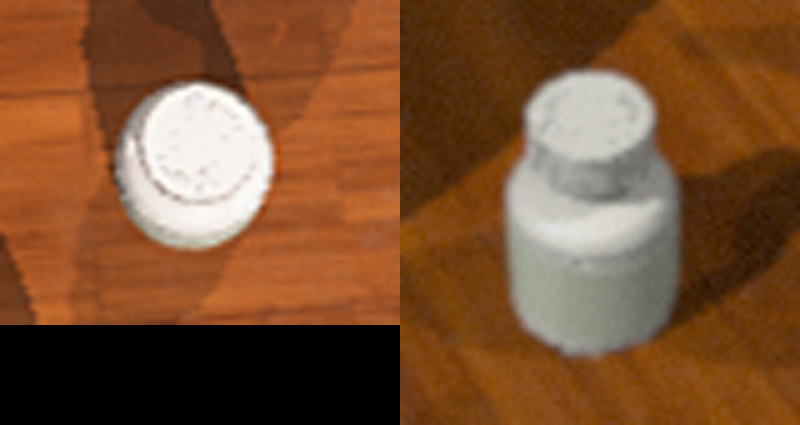

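The cap's top centre is at zoom (200,142), which is (344.6,278.0) in the top view. In the scene view it is zoom (590,117), or (307.6,263).

Run:
```python
from h import *
ct=r.camera("top");cs=r.camera("scene")
print(atz(ct,(344.6,278.0),.118),atz(cs,(307.6,263),.118))
o1,d1=ray(ct,(344.6,278.0));o2,d2=ray(cs,(307.6,263))
A=np.c_[d1,-d2];s=np.linalg.lstsq(A,o2-o1,rcond=None)[0];print(o1+d1*s[0],o2+d2*s[1])
x,y=(atz(ct,(344.6,278.0),.118)+atz(cs,(307.6,263),.118))[:2]/2
out=[]
for c,u0,v0 in((ct,305,250),(cs,270,240)):
    im=cv2.resize(c["pixels"][v0:v0+85,u0:u0+80,::-1],(400,425),interpolation=cv2.INTER_CUBIC)
    for z,rad in((.118,.027),(.0935,.027),(0,.038),(.07,.038)):
        q=proj(c,circ(x,y,z,rad)); q=((q-[u0,v0]+.5)*5-.5).round().astype(int)
        cv2.polylines(im,[q],True,(0,0,255),1)
    out.append(im)
cv2.imwrite("pics/z1.png",np.hstack(out))
for n,c,uv,z in [("orange",ct,(232,303),.1),("foil",ct,(160,290),.06),("teapot",ct,(432,233),.1),("tin",ct,(432,280),.058),("soy",ct,(304,197),.145),("spice",ct,(237,226),.098)]: print(n,atz(c,uv,z).round(3))
```

```text
[ 0.45191282 -0.0651368   0.118     ] [ 0.45099675 -0.06554554  0.118     ]
[ 0.45198982 -0.06516535  0.11746974] [ 0.4512899  -0.06494525  0.11735626]
orange [0.417 0.205 0.1  ]
foil [0.467 0.389 0.06 ]
teapot [ 0.547 -0.289  0.1  ]
tin [ 0.437 -0.283  0.058]
soy [0.649 0.015 0.145]
spice [0.604 0.184 0.098]
```

View pics/z1.png

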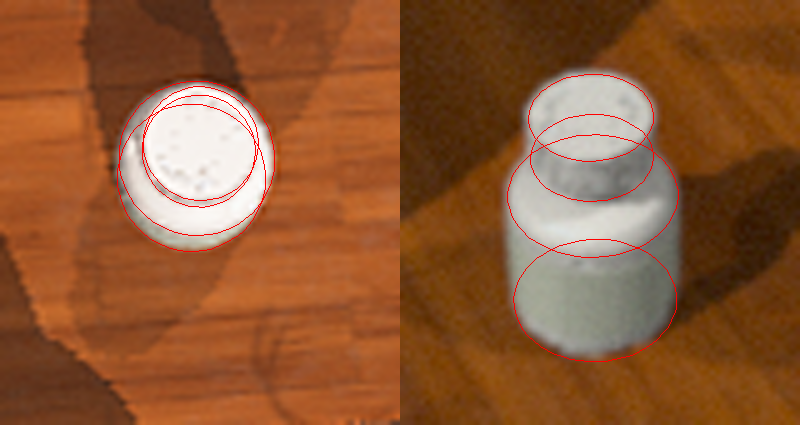

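Both views agree within 1 mm (tub axis at about (0.4515, -0.0653)), and the drawn outlines fit. Moving towards it at height 0.22.

```bash
python3 -m crank '[[1,[-12,-14,0],0],[1,[-36,-40,0],0],[1,[-60,-67,0],0],[1,[-85,-95,0],0],[1,[-110,-123,0],0],[1,[-135,-151,0],0],[1,[-160,-179,0],0],[1,[-185,-207,0],0],[1,[-210,-235,0],0],[1,[-235,-262,0],0],[1,[-260,-290,0],0],[1,[-285,-318,0],0]]' 50
python3 - <<'E'
from bench import r
s=r.read_state();print(s['joint_positions'],s['ft_force'])
E
```

```text
time: 1.25
ee_pos: [0.391, 0.1488, 0.2227]
eef_rot: [0.225, 0.974, 0.0, 0.0]
ft_force: [0.3, 0.6, 0.0]
width: 0.0866
[-0.73861864 -0.14799895  0.24290946  1.97580178  0.03628359  1.30903274
  0.60840625] [0.26895206 0.64245963 0.01370253]
```

```bash
python3 -m crank '[[1,[-20,-22,0],0],[1,[-45,-50,0],0],[1,[-70,-78,0],0],[1,[-95,-106,0],0],[1,[-118,-132,0],0],[1,[-136,-152,0],0],[1,[-148,-166,0],0],[1,[-148,-166,0],0]]' 50
python3 - <<'E'
from bench import r
s=r.read_state();print(s['joint_positions'],s['ft_force'])
E
python3 -m crank '[[1,[0,0,0],6],[1,[0,0,0],12],[1,[0,0,0],18],[1,[0,0,0],24],[1,[0,0,0],30],[1,[0,0,0],30]]'
python3 - <<'E'
from bench import r
s=r.read_state();print(s['joint_positions'],s['ft_force'],s['torque'])
E
```

```text
time: 1.92
ee_pos: [0.4512, -0.0675, 0.2227]
eef_rot: [0.228, 0.974, -0.0, 0.0]
ft_force: [-0.1, -0.4, 0.3]
width: 0.0869
[-0.53598783 -0.08336629  0.5616476   1.90931057  0.04671202  1.30243434
  1.12229094] [-0.06212817 -0.43810407  0.33443398]
time: 2.42
ee_pos: [0.4508, -0.0629, 0.2225]
eef_rot: [0.472, 0.882, 0.0, -0.0]
ft_force: [0.1, -0.0, 0.3]
width: 0.0873
[-0.51320581 -0.08193981  0.53055909  1.9101486   0.04263601  1.30248033
  0.59269039] [ 0.06590377 -0.01416382  0.26629772] [-0.04494285  0.02637589  0.04009001]
```

```bash
python3 -m crank '[[1,[0,0,4],7],[1,[0,0,10],14],[1,[0,0,16],21],[1,[0,0,22],28],[1,[0,0,28],35],[1,[0,0,34],42],[1,[0,0,40],49],[1,[0,0,46],56],[1,[0,0,50],63],[1,[0,0,50],70],[1,[0,0,50],77],[1,[0,0,50],84]]'; python3 -m crank '[[1,[0,0,0],6],[1,[0,0,0],6],[1,[0,0,0],6],[1,[0,0,0],6]]'
cat >> h.py <<'E'
from scipy.spatial.transform import Rotation as R
def totool(P):
    s=r.read_state(); return R.from_quat(s['eef_rot']).inv().apply(np.array(P)-s['ee_pos'])*1e3
def st():
    s=r.read_state(); q=R.from_quat(s['eef_rot']).as_matrix()
    print('t',round(s['time'],2),'p',s['ee_pos'].round(4),'yaw',round(np.degrees(np.arctan2(q[1,1],q[0,1])),1),'q7',s['joint_positions'][6].round(2),'F',s['ft_force'].round(1),'M',s['torque'].round(2),'w',round(s['width'],4))
E
python3 - <<'E'
from h import *
st();print(totool([.4515,-.0653,.12]));st()
c=r.camera("wrist");im=c["pixels"][:,:,::-1].copy()
for z,rad in((.118,.027),(.0935,.027),(0,.038),(.07,.038)):
    cv2.polylines(im,[proj(c,circ(.4515,-.0653,z,rad)).round().astype(int)],True,(0,0,255),1)
cv2.imwrite("pics/w1.png",im);st()
E
```

```text
time: 3.42
ee_pos: [0.4508, -0.063, 0.1724]
eef_rot: [0.94, 0.341, -0.0, -0.0]
ft_force: [0.0, -0.1, 0.1]
width: 0.0869
time: 3.75
ee_pos: [0.4509, -0.0633, 0.1725]
eef_rot: [0.956, 0.295, 0.0, -0.0]
ft_force: [0.1, 0.2, -0.1]
width: 0.0869
t 3.75 p [ 0.4509 -0.0633  0.1725] yaw -55.7 q7 -0.94 F [ 0.1  0.2 -0.1] M [-0.13  0.1   0.02] w 0.0869
[-0.62890747  2.04011212 52.52056178]
t 3.75 p [ 0.4509 -0.0633  0.1725] yaw -55.7 q7 -0.94 F [ 0.1  0.2 -0.1] M [-0.13  0.1   0.02] w 0.0869
t 3.8 p [ 0.4509 -0.0633  0.1725] yaw -55.8 q7 -0.94 F [ 0.7  0.2 -0.1] M [-0.06  0.11  0.05] w 0.0873
```

View pics/w1.png

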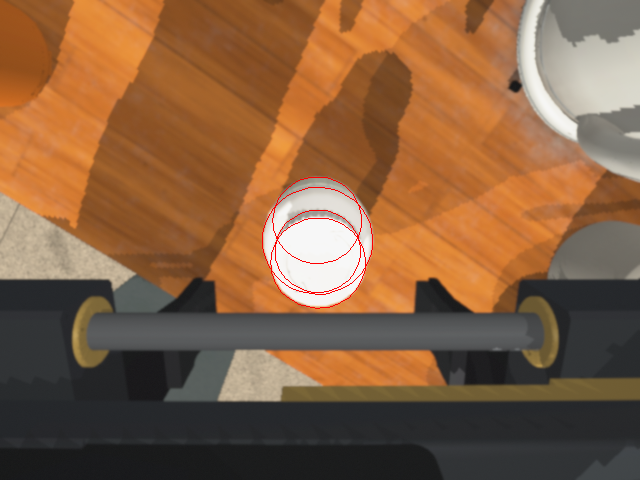

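The wrist view shows the cap top at about (318,258), centred under the jaws and matching the drawn model. Descending.

```bash
python3 -m crank '[[1,[-0.6,2,10],0],[1,[-0.6,2,30],0],[1,[-0.6,2,50],0],[1,[-0.6,2,66],0],[1,[-0.6,2,76],0],[1,[-0.6,2,82],0],[1,[-0.6,2,82],0],[1,[-0.6,2,82],0]]' 50
python3 - <<'E'
from h import *
st();print(totool([.4515,-.0653,.089]))
E
```

```text
time: 4.47
ee_pos: [0.4517, -0.0656, 0.0908]
eef_rot: [0.956, 0.292, 0.0, 0.0]
ft_force: [-0.2, 0.3, -0.5]
width: 0.0872
t 4.47 p [ 0.4517 -0.0656  0.0908] yaw -56.0 q7 -0.89 F [-0.2  0.3 -0.5] M [-0.11  0.1   0.02] w 0.0872
[-0.01555179 -0.40033147  1.75262235]
```

Closing the jaws softly first.

```bash
python3 -m crank '[[0.5,[0,0,0],0],[0.3,[0,0,0],0],[0.2,[0,0,0],0],[-0.2,[0,0,0],0],[-1,[0,0,0],0],[-1,[0,0,0],0],[-1,[0,0,0],0],[-1,[0,0,0],0],[-1,[0,0,0],0]]' 10;python3 - <<'E'
from h import *
st()
E
python3 -m crank '[[-1,[0,0,0],0],[-1,[0,0,0],0],[-1,[0,0,0],0],[-1,[0,0,0],0]]' 50;python3 - <<'E'
from h import *
st()
E
```

```text
time: 5.22
ee_pos: [0.4515, -0.0654, 0.0906]
eef_rot: [0.956, 0.292, 0.0, -0.0]
ft_force: [-0.9, 2.1, 2.9]
width: 0.0539
t 5.22 p [ 0.4515 -0.0654  0.0906] yaw -56.0 q7 -0.89 F [-0.9  2.1  2.9] M [ 0.16  0.45 -0.02] w 0.0539
time: 5.55
ee_pos: [0.4516, -0.0654, 0.0906]
eef_rot: [0.956, 0.292, 0.0, -0.0]
ft_force: [-1.0, 2.5, 2.3]
width: 0.0532
t 5.55 p [ 0.4516 -0.0654  0.0906] yaw -56.1 q7 -0.89 F [-1.   2.5  2.3] M [0.28 0.4  0.  ] w 0.0532
```

The width reads 54 mm, so the shell is gripped. Pressing down in small steps.

```bash
python3 -m crank '[[-1,[0,0,1],0],[-1,[0,0,2],0],[-1,[0,0,2],0],[-1,[0,0,2],0]]';python3 -m crank '[[-1,[0,0,1],0],[-1,[0,0,1],0],[-1,[0,0,1],0]]';python3 -m crank '[[-1,[0,0,1],0],[-1,[0,0,1],0],[-1,[0,0,1],0]]'
```

```text
time: 5.88
ee_pos: [0.4516, -0.0655, 0.0886]
eef_rot: [0.956, 0.292, 0.0, -0.0]
ft_force: [-2.1, 2.2, 5.1]
width: 0.0531
time: 6.13
ee_pos: [0.4516, -0.0654, 0.0877]
eef_rot: [0.956, 0.292, 0.0, -0.0]
ft_force: [-2.0, 0.8, 6.3]
width: 0.053
time: 6.38
ee_pos: [0.4517, -0.0654, 0.0868]
eef_rot: [0.956, 0.292, 0.0, -0.0]
ft_force: [-2.8, 2.1, 8.6]
width: 0.0528
```

```bash
python3 -m crank '[[-1,[0,0,0.7],0],[-1,[0,0,0.7],0],[-1,[0,0,0.7],0]]';python3 -m crank '[[-1,[0,0,0.5],0],[-1,[0,0,0.5],0],[-1,[0,0,0.5],0]]'
```

```text
time: 6.63
ee_pos: [0.4517, -0.0654, 0.0862]
eef_rot: [0.956, 0.292, 0.0, -0.0]
ft_force: [-3.1, 1.1, 9.8]
width: 0.0531
time: 6.88
ee_pos: [0.4518, -0.0654, 0.086]
eef_rot: [0.956, 0.292, 0.0, -0.0]
ft_force: [-4.4, 1.7, 13.2]
width: 0.053
```

It bottomed out at about 13 N. Now turning anticlockwise (negative).

```bash
python3 -m crank '[[-1,[0,0,0.3],-3],[-1,[0,0,0.3],-6],[-1,[0,0,0.3],-9],[-1,[0,0,0.3],-12],[-1,[0,0,0.3],-15]]';python3 - <<'E'
from h import *
st()
E
python3 -m crank '[[-1,[0,0,0],-3],[-1,[0,0,0],-6],[-1,[0,0,0],-9],[-1,[0,0,0],-12],[-1,[0,0,0],-15]]';python3 - <<'E'
from h import *
st()
E
```

```text
time: 7.3
ee_pos: [0.4519, -0.0655, 0.0859]
eef_rot: [0.91, 0.415, 0.0, -0.0]
ft_force: [-5.8, 1.2, 15.0]
width: 0.053
t 7.3 p [ 0.4519 -0.0655  0.0859] yaw -40.9 q7 -0.62 F [-5.8  1.2 15. ] M [ 0.24  1.36 -0.04] w 0.053
time: 7.72
ee_pos: [0.4527, -0.0658, 0.086]
eef_rot: [0.848, 0.53, 0.001, 0.001]
ft_force: [-1.1, 0.1, 9.8]
width: 0.053
t 7.72 p [ 0.4527 -0.0658  0.086 ] yaw -25.9 q7 -0.36 F [-1.1  0.1  9.8] M [ 0.06  0.24 -0.14] w 0.053
```

```bash
python3 -m crank '[[-1,[0,0,0.5],0],[-1,[0,0,0.5],0]]';python3 - <<'E'
from h import *
st()
E
```

```text
time: 7.88
ee_pos: [0.4528, -0.0658, 0.0858]
eef_rot: [0.848, 0.529, 0.001, 0.001]
ft_force: [-2.6, 0.9, 15.2]
width: 0.0531
t 7.88 p [ 0.4528 -0.0658  0.0858] yaw -26.1 q7 -0.36 F [-2.6  0.9 15.2] M [ 0.1   0.85 -0.08] w 0.0531
```

```bash
python3 -m crank '[[-1,[0,0,0],-3],[-1,[0,0,0],-6],[-1,[0,0,0],-9],[-1,[0,0,0],-12],[-1,[0,0,0],-15]]';python3 - <<'E'
from h import *
st()
E
python3 -m crank '[[-1,[0,0,0],-3],[-1,[0,0,0],-6],[-1,[0,0,0],-9],[-1,[0,0,0],-12],[-1,[0,0,0],-15]]';python3 - <<'E'
from h import *
st()
E
```

```text
time: 8.3
ee_pos: [0.4531, -0.0658, 0.0859]
eef_rot: [0.771, 0.637, 0.001, 0.001]
ft_force: [-1.0, 0.9, 15.0]
width: 0.053
t 8.3 p [ 0.4531 -0.0658  0.0859] yaw -10.9 q7 -0.1 F [-1.   0.9 15. ] M [ 0.08  0.41 -0.09] w 0.053
time: 8.72
ee_pos: [0.4533, -0.0658, 0.0859]
eef_rot: [0.682, 0.732, 0.001, 0.001]
ft_force: [-0.1, 0.5, 13.3]
width: 0.053
t 8.72 p [ 0.4533 -0.0658  0.0859] yaw 4.1 q7 0.16 F [-0.1  0.5 13.3] M [-0.02  0.17 -0.09] w 0.053
```

```bash
python3 -m crank '[[-1,[0,0,0.1],-3],[-1,[0,0,0.1],-6],[-1,[0,0,0.1],-9],[-1,[0,0,0.1],-12],[-1,[0,0,0.1],-15]]';python3 - <<'E'
from h import *
st()
E
python3 -m crank '[[-1,[0,0,0],-3],[-1,[0,0,0],-6],[-1,[0,0,0],-9],[-1,[0,0,0],-12],[-1,[0,0,0],-15]]';python3 - <<'E'
from h import *
st()
E
```

```text
time: 9.13
ee_pos: [0.4535, -0.0658, 0.0859]
eef_rot: [0.58, 0.814, 0.001, 0.002]
ft_force: [-0.3, -0.0, 14.1]
width: 0.053
t 9.13 p [ 0.4535 -0.0658  0.0859] yaw 19.1 q7 0.42 F [-0.3 -0.  14.1] M [ 0.06  0.06 -0.11] w 0.053
time: 9.55
ee_pos: [0.4531, -0.0657, 0.0859]
eef_rot: [0.469, 0.883, 0.001, 0.001]
ft_force: [-2.2, 2.1, 16.8]
width: 0.0529
t 9.55 p [ 0.4531 -0.0657  0.0859] yaw 34.0 q7 0.68 F [-2.2  2.1 16.8] M [ 0.24  0.67 -0.38] w 0.0529
```

The torque jumped to 0.38 Nm after 90°, so the stop is reached and the inner cap should be clear of the lugs. Lifting slowly while watching the force.

```bash
python3 -m crank '[[-1,[0,0,-1],0],[-1,[0,0,-2.5],0],[-1,[0,0,-4],0],[-1,[0,0,-5],0],[-1,[0,0,-6],0],[-1,[0,0,-6],0]]';python3 -m crank '[[-1,[0,0,-1],0],[-1,[0,0,-2],0],[-1,[0,0,-3],0],[-1,[0,0,-3],0],[-1,[0,0,-3],0]]'
python3 - <<'E'
from h import *
st()
cs=r.camera("scene")
cv2.imwrite("pics/s2.png",cv2.resize(cs["pixels"][200:350,220:420,::-1],(800,600),interpolation=cv2.INTER_CUBIC))
E
```

```text
time: 10.05
ee_pos: [0.4517, -0.0655, 0.0906]
eef_rot: [0.47, 0.883, 0.0, 0.0]
ft_force: [2.0, 1.0, 2.7]
width: 0.0529
time: 10.47
ee_pos: [0.4512, -0.0655, 0.0932]
eef_rot: [0.47, 0.883, -0.0, -0.0]
ft_force: [1.7, 0.6, -1.2]
width: 0.0529
t 10.47 p [ 0.4512 -0.0655  0.0932] yaw 33.9 q7 0.67 F [ 1.7  0.6 -1.2] M [ 0.03 -0.4  -0.03] w 0.0529
```

View pics/s2.png

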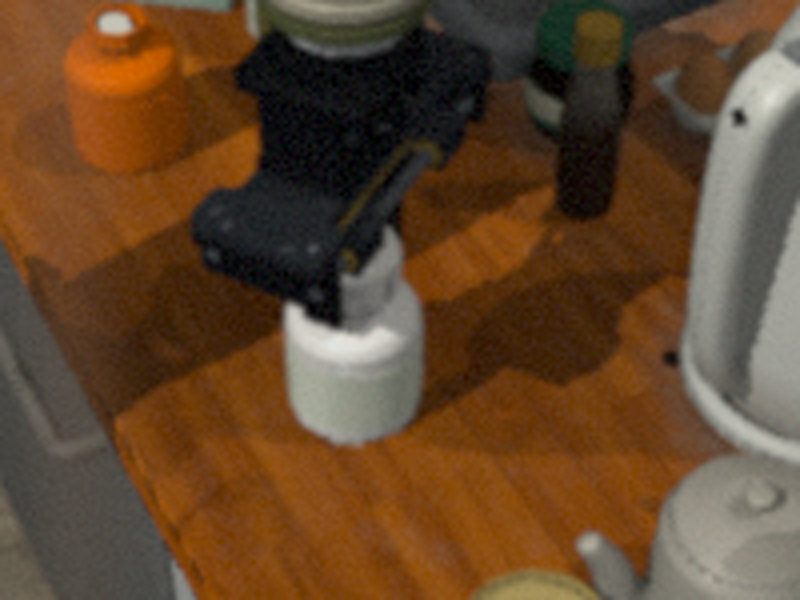

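The view shows the jaws on the cap at zoom (365,285), with the tub standing as before. The force stays at only about -1 N.

```bash
python3 -m crank '[[-1,[0,0,-2],0],[-1,[0,0,-4],0],[-1,[0,0,-4],0],[-1,[0,0,-4],0]]';python3 -m crank '[[-1,[0,0,-2],0],[-1,[0,0,-4],0],[-1,[0,0,-4],0],[-1,[0,0,-4],0]]'
python3 - <<'E'
from h import *
st()
c=r.camera("scene")
im=c["pixels"][:,:,::-1].copy()
im=cv2.resize(im[200:350,220:420],(800,600),interpolation=cv2.INTER_CUBIC)
for z in(0,.07):
    q=(proj(c,circ(.4515,-.0653,z,.038))-[220,200]+.5)*4-.5
    cv2.polylines(im,[q.round().astype(int)],True,(0,0,255),1)
cv2.imwrite("pics/s3.png",im)
E
```

```text
time: 10.85
ee_pos: [0.4515, -0.0655, 0.0976]
eef_rot: [0.47, 0.883, 0.0, -0.0]
ft_force: [1.0, 0.2, -0.8]
width: 0.0529
time: 11.18
ee_pos: [0.4515, -0.0655, 0.1015]
eef_rot: [0.47, 0.883, 0.0, -0.0]
ft_force: [-0.1, 1.0, -0.6]
width: 0.0532
t 11.18 p [ 0.4515 -0.0655  0.1015] yaw 33.9 q7 0.67 F [-0.1  1.  -0.6] M [-0.01 -0.06 -0.03] w 0.0532
```

View pics/s3.png

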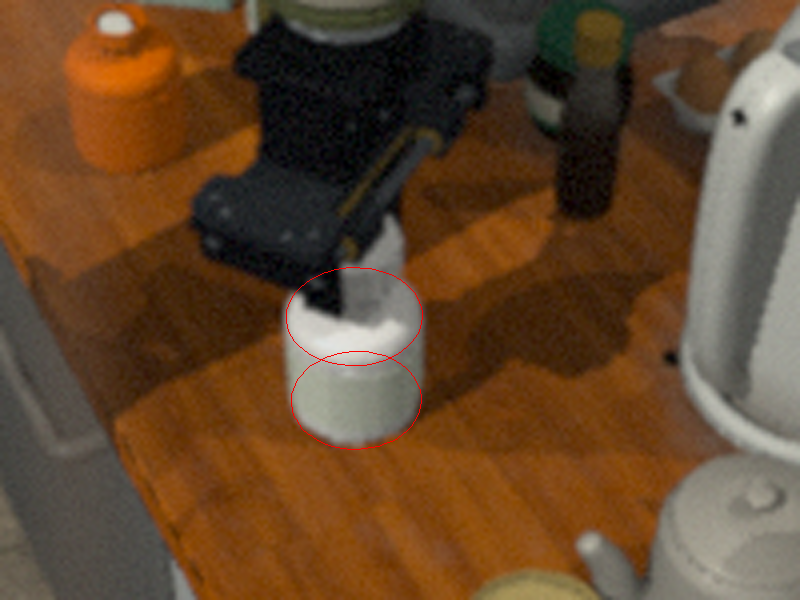

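Cap is free: the force is about its own weight and the tub fits its original outline. Lifting 60 mm.

```bash
python3 -m crank '[[-1,[0,0,-5],0],[-1,[0,0,-12],0],[-1,[0,0,-20],0],[-1,[0,0,-28],0],[-1,[0,0,-36],0],[-1,[0,0,-44],0],[-1,[0,0,-52],0],[-1,[0,0,-58],0],[-1,[0,0,-60],0],[-1,[0,0,-60],0],[-1,[0,0,-60],0]]'
python3 - <<'E'
from h import *
st()
print(totool([.49,.07,.13]))
for n in("scene","wrist"):
    c=r.camera(n); cv2.imwrite(f"pics/{n}4.png",c["pixels"][:,:,::-1])
ct=r.camera("top"); print(proj(ct,[[.49,.07,0]]))
E
```

```text
time: 12.15
ee_pos: [0.4514, -0.0655, 0.1613]
eef_rot: [0.47, 0.883, -0.0, -0.0]
ft_force: [0.3, -0.1, -1.5]
width: 0.0528
t 12.15 p [ 0.4514 -0.0655  0.1613] yaw 33.9 q7 0.64 F [ 0.3 -0.1 -1.5] M [-0.05 -0.01 -0.03] w 0.0528
[ 90.8328611  107.67088489  31.26208458]
[[289.05997451 274.43543234]]
```

View pics/scene4.png

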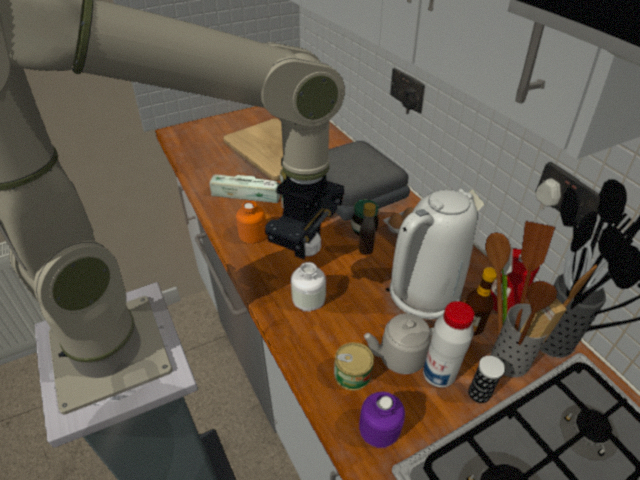

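View pics/wrist4.png

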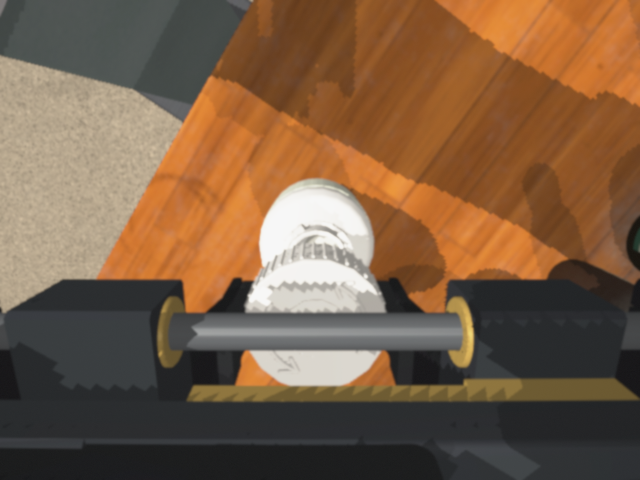

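The scene view shows the tub standing with its neck open (308,270). The cap is level in the jaws (313,243). Moving over the clear spot at (0.49, 0.07).

```bash
python3 -m crank '[[-1,[6,8,0],3],[-1,[18,22,0],7],[-1,[32,38,0],12],[-1,[46,55,0],17],[-1,[60,71,0],22],[-1,[72,86,0],27],[-1,[82,98,0],31],[-1,[88,105,0],34],[-1,[91,107.5,0],34],[-1,[91,107.5,0],34],[-1,[91,107.5,0],34]]'; python3 -m crank '[[-1,[0,0,15],0],[-1,[0,0,40],0],[-1,[0,0,70],0],[-1,[0,0,100],0],[-1,[0,0,120],0],[-1,[0,0,135],0],[-1,[0,0,143],0],[-1,[0,0,146],0],[-1,[0,0,146],0],[-1,[0,0,146],0],[-1,[0,0,146],0]]';python3 - <<'E'
from h import *
st()
for n in("scene","wrist"):
    c=r.camera(n); cv2.imwrite(f"pics/{n}5.png",c["pixels"][:,:,::-1])
E
```

```text
time: 13.22
ee_pos: [0.4897, 0.0694, 0.1612]
eef_rot: [0.707, 0.707, -0.0, -0.0]
ft_force: [-0.3, 0.7, 0.4]
width: 0.0534
time: 14.13
ee_pos: [0.4907, 0.0701, 0.0165]
eef_rot: [0.707, 0.707, 0.001, 0.0]
ft_force: [-0.2, 0.4, 0.5]
width: 0.0529
t 14.13 p [0.4907 0.0701 0.0165] yaw -0.1 q7 -0.15 F [-0.2  0.4  0.5] M [-0.05  0.09 -0.01] w 0.0529
```

View pics/scene5.png

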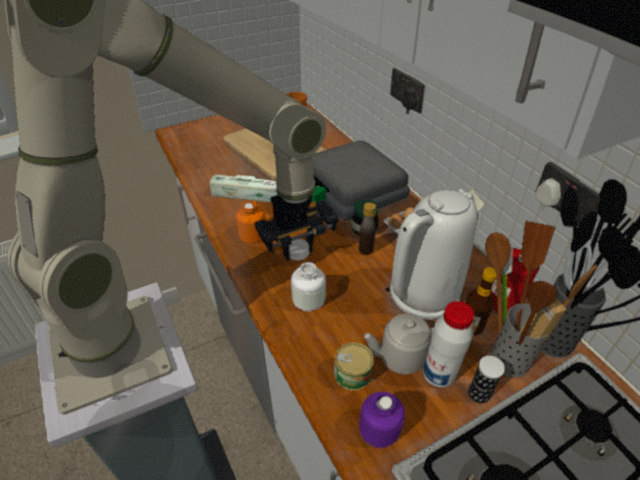

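View pics/wrist5.png

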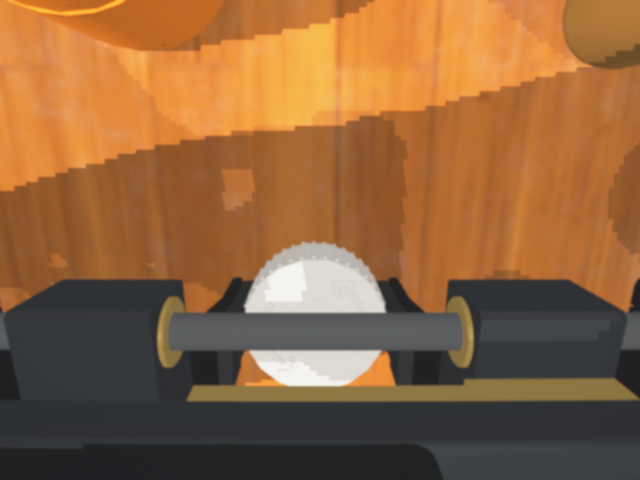

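The scene view shows the cap at (299,247), just above bare worktop, and both views show it level. Lowering in small steps and watching for contact.

```bash
python3 -m crank '[[-1,[0,0,4],0],[-1,[0,0,8],0],[-1,[0,0,11],0],[-1,[0,0,12],0],[-1,[0,0,12],0],[-1,[0,0,12],0]]'; python3 -m crank '[[-1,[0,0,1],0],[-1,[0,0,1],0],[-1,[0,0,1],0]]'; python3 -m crank '[[-1,[0,0,1],0],[-1,[0,0,1],0],[-1,[0,0,1],0]]'
```

```text
time: 14.73
ee_pos: [0.4899, 0.07, 0.0033]
eef_rot: [0.707, 0.707, -0.0, -0.0]
ft_force: [0.8, 0.9, -0.9]
width: 0.0529
time: 14.98
ee_pos: [0.4899, 0.07, 0.0025]
eef_rot: [0.707, 0.707, 0.0, -0.0]
ft_force: [-0.3, -0.5, -0.6]
width: 0.0531
time: 15.23
ee_pos: [0.4899, 0.07, 0.0014]
eef_rot: [0.707, 0.707, 0.0, -0.0]
ft_force: [0.3, 0.0, -0.7]
width: 0.0532
```

```bash
python3 -m crank '[[-1,[0,0,0.5],0],[-1,[0,0,0.5],0],[-1,[0,0,0.5],0]]'; python3 -m crank '[[-1,[0,0,0.4],0],[-1,[0,0,0.4],0],[-1,[0,0,0.4],0]]'
```

```text
time: 15.48
ee_pos: [0.49, 0.07, 0.0011]
eef_rot: [0.707, 0.707, 0.0, -0.0]
ft_force: [-1.7, 0.1, 2.6]
width: 0.0532
time: 15.73
ee_pos: [0.49, 0.0701, 0.0006]
eef_rot: [0.707, 0.707, 0.0, 0.0]
ft_force: [-1.1, -0.7, 3.5]
width: 0.0529
```

Contact. Opening, then going straight up.

```bash
python3 -m crank '[[0.25,[0,0,-0.4],0],[0.4,[0,0,-0.4],0],[0.7,[0,0,-0.5],0],[0.9,[0,0,-0.5],0],[1,[0,0,-0.5],0],[1,[0,0,-0.5],0],[1,[0,0,-0.5],0],[1,[0,0,-0.5],0],[1,[0,0,-0.5],0]]' 5; python3 -m crank '[[1,[0,0,-5],0],[1,[0,0,-15],0],[1,[0,0,-30],0],[1,[0,0,-50],0],[1,[0,0,-75],0],[1,[0,0,-100],0],[1,[0,0,-125],0],[1,[0,0,-150],0],[1,[0,0,-170],0],[1,[0,0,-180],0],[1,[0,0,-180],0],[1,[0,0,-180],0]]'
python3 - <<'E'
from h import *
st()
ims=[]
for n,x,y,z0,z1,rad in(("wrist",.49,.07,.0285,.004,.027),):
    c=r.camera(n); im=c["pixels"][:,:,::-1].copy()
    for z in(z0,z1): cv2.polylines(im,[proj(c,circ(x,y,z,rad)).round().astype(int)],True,(0,0,255),1)
    cv2.imwrite("pics/wrist6.png",im)
for n in("scene","top"):
    c=r.camera(n); im=c["pixels"][:,:,::-1].copy()
    p=proj(c,[[.47,0,.03]])[0].astype(int); u0,v0=p[0]-50,p[1]-60
    im=cv2.resize(im[v0:v0+120,u0:u0+100],(400,480),interpolation=cv2.INTER_CUBIC)
    for x,y,z,rad in((.49,.07,.0285,.027),(.49,.07,.004,.027),(.4515,-.0653,0,.038),(.4515,-.0653,.07,.038),(.4515,-.0653,.102,.018)):
        cv2.polylines(im,[((proj(c,circ(x,y,z,rad))-[u0,v0]+.5)*4-.5).round().astype(int)],True,(0,0,255),1)
    ims.append(im)
cv2.imwrite("pics/z6.png",np.hstack(ims))
E
```

```text
time: 16.48
ee_pos: [0.4899, 0.0701, 0.001]
eef_rot: [0.707, 0.707, 0.0, -0.0]
ft_force: [-0.3, -0.6, 0.1]
width: 0.0858
time: 17.48
ee_pos: [0.4898, 0.07, 0.1809]
eef_rot: [0.707, 0.707, 0.0, 0.0]
ft_force: [-0.2, 0.6, -0.9]
width: 0.0868
t 17.48 p [0.4898 0.07   0.1809] yaw -0.1 q7 -0.21 F [-0.2  0.6 -0.9] M [-0.12  0.08  0.02] w 0.0868
```

View pics/z6.png

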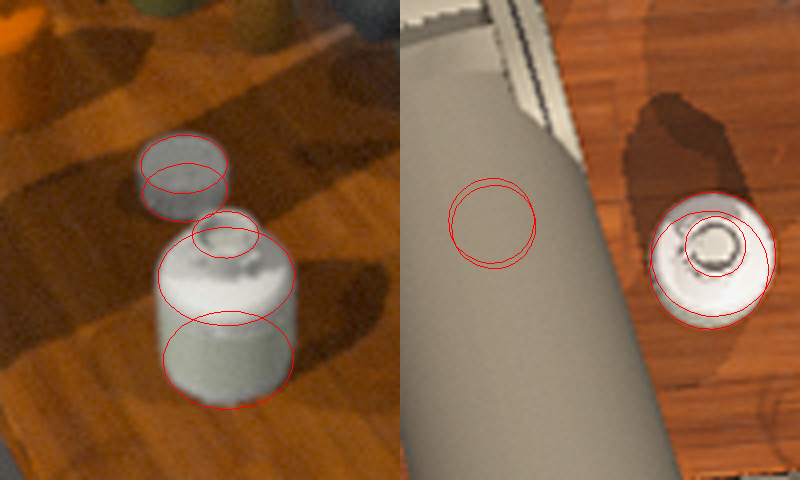

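View pics/wrist6.png

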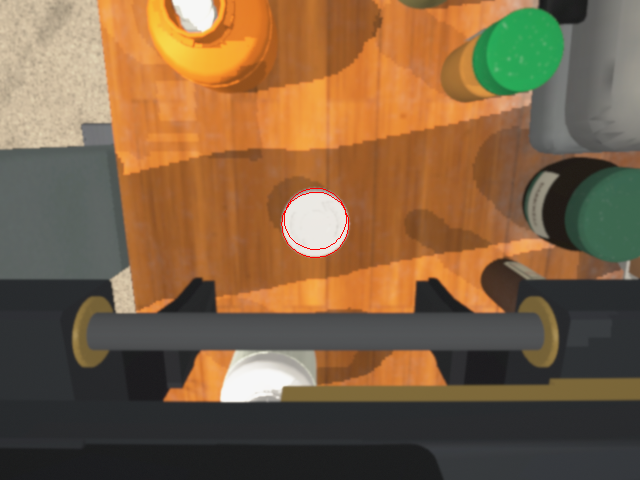

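The scene view shows the cap upright on the worktop at zoom (183,177), fitting the standing-cap outline. The open tub fits its original outline in both the scene and top views. In the wrist view the cap at (315,222) is off its outline by about 2–3 mm, which doesn't matter here. The gripper is clear, so I'm handing in.

Run:
```python
from bench import r
print(r.close_job())
```

```text
the job is handed in; nothing more can be done
None
```

The cap is off the tub and standing right way up on bare worktop, about 0.14 m from the tub's axis. I handed the job in at about 17.6 s, and no verdict is reported.

I gripped the shell, pressed it fully down and turned it 90° anticlockwise until it met the stop. The press was meant to hold 12–18 N. It dipped once to about 10 N early in the turn, and I pressed it back up. The upward pull while freeing the cap stayed at about 1 N, so the tub never came up with it.

**Last checks:**
- **Cap:** in the scene view it fits the outline of a cap standing at (0.49, 0.07). The arm hid it from the top camera. In the wrist view it was about 2–3 mm off the drawn outline, well inside the tolerance.
- **Tub:** it is upright and within about 2 mm of where it started, in both the scene and top views.
- **Bystanders:** the arm kept well clear of them and none looked moved in the pictures, but I did not measure them again.
- **Gripper:** it was open, about 0.18 m above the worktop and touching nothing.

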